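Stack the culture dishes under the dust cover

TASK

Put the three culture dishes away: stand the large one in the middle of the round wooden stand, then the medium one centred on it, then the small one centred on top, and last set the clear dust cover over the stack so that it stands flat and centred on the stand. Keep the dishes and the cover upright, set each down rather than dropping it, let go of everything, and leave the mouse, bottle and beaker where they are.

Things in the scene. Friction and masses are not known exactly. Their poses are not given: they have to be found in the camera images.
- stand: Round flat wooden disc, 140 mm in diameter, 12 mm thick, fixed to the bench, the place for the stack. Its top is plain, without rim or recess. Origin: centre of the underside (bench level), z up; its top is 12 mm above the origin.
- dish_large: Largest round culture dish, lid on, milky white with a tan mould patch under the clear lid: closed flat cylinder 62 mm in diameter, 20 mm high, flat top and bottom, loose. Rigid, 15 to 70 g. Starts upright on the bench. Origin: centre of the underside, z up; yaw means nothing (round).
- dish_medium: Medium round culture dish, lid on, milky white with a tan mould patch under the clear lid: closed flat cylinder 50 mm in diameter, 20 mm high, flat top and bottom, loose. Rigid, 15 to 70 g. Starts upright on the bench. Origin: centre of the underside, z up; yaw means nothing (round).
- dish_small: Smallest round culture dish, lid on, milky white with a tan mould patch under the clear lid: closed flat cylinder 38 mm in diameter, 20 mm high, flat top and bottom, loose. Rigid, 15 to 70 g. Starts upright on the bench. Origin: centre of the underside, z up; yaw means nothing (round).
- cover: Clear plastic bell (dust cover) with grey edge lines and a black knob on top, loose, 150 to 290 g, standing on the bench over nothing, open side down. Outside diameter 102 mm, wall 3 mm (96 mm inside); flat top 90 mm above its rim, 86 mm clear height inside. Knob on the axis: stem 14 mm in diameter from 90 to 98 mm, then a grip cylinder 26 mm in diameter from 98 to 120 mm above the rim. Origin: centre of the open lower rim, z up; yaw means nothing.
- mouse: Black computer mouse with a grey wheel, 100 x 58 x 33 mm, loose; a bystander. Origin: centre of the underside, x along its length.
- reagent: Amber bottle with a white cap, 56 mm in diameter, 115 mm high, loose; a bystander. Origin: centre of the underside.
- beaker: Empty glass beaker, 60 mm in diameter at the rim, 75 mm high, loose; a bystander. Origin: centre of the underside.
There are look-alikes about, which are no part of the job. What is shaped like the dish_medium but black or blue is not meant. Leave any purple look-alike of the dish_small alone.

How it is judged:
On the way, in this order (a step that is already met when the one before it is completed fails the run):
1. the large dish stands in the middle of the wooden stand, released (horizontal distance between dish_large and stand below 0.01 m and z of dish_large in the frame of stand between 0.008 and 0.016 m and angle between dish_large's own z axis and vertical below 0.08 rad and contact force between the fingers and dish_large below 0.2 N and linear speed of dish_large below 0.02 m/s and angular speed of dish_large below 0.2 rad/s), for 0.2 s.
2. the medium dish stands on the large one, released (horizontal distance between dish_medium and dish_large below 0.008 m and z of dish_medium in the frame of dish_large between 0.016 and 0.024 m and angle between dish_medium's own z axis and vertical below 0.08 rad and contact force between the fingers and dish_medium below 0.2 N and linear speed of dish_medium below 0.02 m/s and angular speed of dish_medium below 0.2 rad/s), for 0.2 s.
3. the small dish stands on the medium one, released (horizontal distance between dish_small and dish_medium below 0.008 m and z of dish_small in the frame of dish_medium between 0.016 and 0.024 m and angle between dish_small's own z axis and vertical below 0.08 rad and contact force between the fingers and dish_small below 0.2 N and linear speed of dish_small below 0.02 m/s and angular speed of dish_small below 0.2 rad/s), for 0.2 s.
4. the cover stands on the stand over the stack, released (horizontal distance between cover and stand below 0.01 m and z of cover in the frame of stand between 0.008 and 0.016 m and angle between cover's own z axis and vertical below 0.08 rad and contact force between the fingers and cover below 0.2 N and linear speed of cover below 0.02 m/s and angular speed of cover below 0.2 rad/s), for 0.2 s.
At the end, for the whole second after the job is handed in: Large dish flat on the stand within 10 mm of its centre, medium on large and small on medium, each within 8 mm of the centre below, cover flat on the stand over them within 10 mm of its centre (heights within 4 mm, tilt under 0.08 rad); all released and at rest (all of step 1 and all of step 2 and all of step 3 and all of step 4); the robot touches nothing.
It fails at once if a dish or the cover is dropped: it moves faster than 0.5 m/s, as after a fall of 13 mm or more, while the fingers do not touch it ((linear speed of dish_large above 0.5 m/s and contact force between the fingers and dish_large below 0.01 N) or (linear speed of dish_medium above 0.5 m/s and contact force between the fingers and dish_medium below 0.01 N) or (linear speed of dish_small above 0.5 m/s and contact force between the fingers and dish_small below 0.01 N) or (linear speed of cover above 0.5 m/s and contact force between the fingers and cover below 0.01 N)).
It fails at once if a dish or the cover is tipped by more than 0.6 rad (angle between any of dish_large, dish_medium, dish_small, cover's own z axis and vertical above 0.6 rad).
It fails at once if the mouse, bottle or beaker is moved by more than 30 mm or tipped by more than 0.5 rad (distance of any of mouse, reagent, beaker from where it was at the start of the episode above 0.03 m or angle between any of mouse, reagent, beaker's own z axis and vertical above 0.5 rad).
It also fails if it takes over 122 s, if anything falls off the work surface, if the arm or the gripper's body presses on something with over 40 N, if the wrist force passes 120 N, or if a joint passes its speed limit or range.

ROBOT

A 6-joint arm with a two-finger parallel gripper is mounted at the origin on the work surface. World frame = base frame: x ahead of the robot, y to its left, z up, the work surface at z = 0. Lengths are in m, angles in rad, forces in N, time in s.
With the tool pointing down it reaches from about 0.35 to 0.725 m from the base axis. Payload 6 kg.
Tool frame: the origin (TCP) lies between the finger pads; the fingertips stand finger_overhang ahead of it and the grasp point (between the pads) lies 6 mm ahead of it (finger_overhang is the distance from the TCP to the fingertips, in m); z points along the fingers, y is the line along which they close (so a half turn about z gives the same grasp; the last joint's range is limited). The gripper opens to 85 mm and grips with 20 to 120 N. Pads are 22 mm wide; open, the fingers measure 114 mm over their backs; the gripper's body (76 mm by 85 mm) begins 54 mm behind the grasp point. The pads swing forward as they close: fully open they stand 13 mm farther back than shut.
Start: joints at [1.68, 0.04, 0.085, 0, -1.615, -0.334], TCP at [0.134, 0.585, 0.256] pointing down, gripper open.
Joint ranges: [-2.56, 2.56], [-1.29, 2.01], [-1.08, 1.49], [-3.29, 1.98], [-2.81, -0.18], [-2.99, 2.99]. Speed limits (rad/s): [2.57, 2.57, 3.01, 3.14, 3.14, 3.14].

INTERFACE

Orientations are given as a unit quaternion [w, x, y, z].
In Python, from rig import sense, grab_frame, get_calibration, close_job, finger_overhang gives the robot as it stands. The module is installed in compiled form; this text tells all that it offers.
- The arm moves only by the shell command python3 -m inch 'ROWS' [FORCE]. ROWS is JSON, a list of rows, each an object of numbers: "dx", "dy", "dz": the shift along the world's x, y, z normalised to -1 to 1, where 1 is 40 cm; "ax", "ay", "az": the turn, a rotation vector about the world's x, y, z normalised to -1 to 1, where 1 is 180 degrees; "jaw": the finger opening in mm, from 0 to 85.4. In form: [{"dx": .., "dy": .., "dz": .., "ax": .., "ay": .., "az": .., "jaw": ..}, ...]. A call has 1 to 20 rows; each row shifts and turns the commanded pose from where the row before left it; what a row does not reach is not made up. A row lasts 1/12 s, in which the tool goes at most 41.7 mm and 7.16 degrees, less where a joint would pass 70% of its speed; a pose out of reach is approached as far as the arm can. A call with a number of a shift or a turn outside -1 to 1 is refused whole. A call with a gripper value outside its range is refused whole. The fingers move at their own pace and stop on an object; FORCE is the grip in N (left out, the last holds). Time passes only in rows, so rows that do not move let the fingers close. It gives the time, the measured TCP pose, the force, the opening and the grip force at its end, in the units of the state.
- sense(): the state, without advancing time (a new reading comes with each control period).
- grab_frame(name): name is "side" or "top" or "wrist"; returns the picture (384x512x3 uint8, red, green, blue); there is no depth.
- get_calibration(name): a dict with "fx", "fy", "cx", "cy" (pixels), "eye" and "orientation" of the camera in the world; the wrist camera has in their place "mount" (4x4, takes a point from camera to tool coordinates, whose origin is the TCP and whose axes are the flange's). Camera axes: x right, y up, looking along -z (the intrinsics and any distortion apply to the point x, -y, -z); pixel columns grow to the right and rows downward; lengths in m; the calibration is good to about 2 mm. A picture is of the moment at which its call begins: read the wrist's pose just before it. get_calibration takes no time and is no camera call.
- close_job(): hands the job in; it is judged then, once.
The state is a dict: "time_s": time; "qpos": joint angles; "qvel": joint speeds; "tau": joint torques, N m; "eef_pos": TCP position; "tcp_rot": TCP orientation; "contact_force": force on the tool from outside, world axes, zero at the start; "moment": the same for the moment, N m; "grip_width": finger opening in m; "grip_force": force on a finger pad.
Only numpy, scipy, OpenCV 4.12 (cv2) and the standard library are available. Lean on these libraries where they do the work, as an engineer would, in place of code of your own. Each camera call takes 0.05 s, during which the arm holds its last target. There are 200 camera calls.

## Working session

There is one attempt and no reset: what is moved stays moved. The work goes in short steps, Python scripts to look and compute and a shell command to move; the robot and the scene stay as the last step left them, time stands still between calls to the robot, and variables do not carry over. Pictures are saved under pics/ and viewed, at most 14 in all, crops included, and the job is handed in when it is done.

```bash
mkdir -p pics; python3 - <<'E'
from rig import *
import cv2
s=sense();print(s)
print(finger_overhang if not callable(finger_overhang) else finger_overhang())
for n in("top","side","wrist"):
    f=grab_frame(n);cv2.imwrite(f"pics/{n}0.png",f[:,:,::-1]);print(n,get_calibration(n))
E
```

```text
{'time_s': 0.0, 'qpos': array([ 1.67971629e+00,  4.08338835e-02,  8.37821225e-02, -4.77891497e-04,
       -1.61550181e+00, -3.33688971e-01]), 'qvel': array([ 0.00146013, -0.00067511, -0.00146124, -0.00062858,  0.00141021,
       -0.00042655]), 'tau': array([-4.33994537e-04, -3.68199062e+01,  3.47400784e+01,  6.93194255e+00,
       -5.46167255e-03, -1.85501854e-07]), 'eef_pos': array([0.13358474, 0.58464084, 0.25524774]), 'tcp_rot': array([ 9.09591731e-04,  9.93692268e-01, -1.12137631e-01, -4.00350527e-05]), 'contact_force': array([ 0.61415293,  0.63534746, -0.31021826]), 'moment': array([ 0.03450083,  0.05273863, -0.00024427]), 'grip_force': 0.0, 'grip_width': 0.08523565897433613}
0.025
top {'fx': 385.9462475184776, 'fy': 385.9462475184776, 'cx': 260.92535416090004, 'cy': 192.03910887517577, 'eye': array([0.40528569, 0.0101536 , 0.97015901]), 'orientation': array([-0.70297271, -0.06604391,  0.07420745,  0.70424486])}
side {'fx': 473.32335839790846, 'fy': 473.32335839790846, 'cx': 255.1022402951699, 'cy': 192.7891936696069, 'eye': array([0.15186015, 0.57621376, 0.89599625]), 'orientation': array([-0.29275587, -0.10100532,  0.3227815 ,  0.89437354])}
wrist {'fx': 342.95881945880217, 'fy': 342.95881945880217, 'cx': 254.96758582651282, 'cy': 188.76245077068418, 'mount': array([[-4.81601362e-04,  9.56725978e-01,  2.90989983e-01,
         7.36337883e-02],
       [ 9.99999412e-01,  7.43464527e-04, -7.89342457e-04,
         2.13920226e-04],
       [-9.71525165e-04,  2.90989432e-01, -9.56725774e-01,
        -1.18189028e-01],
       [ 0.00000000e+00,  0.00000000e+00,  0.00000000e+00,
         1.00000000e+00]])}
```

View pics/top0.png

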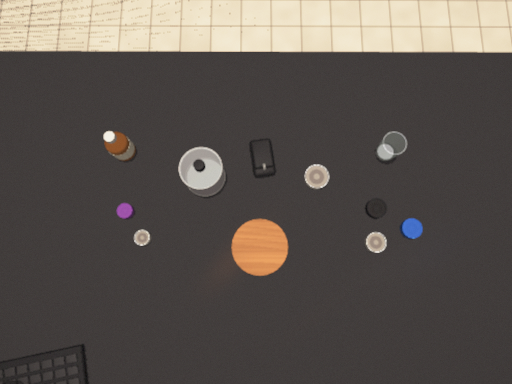

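View pics/side0.png

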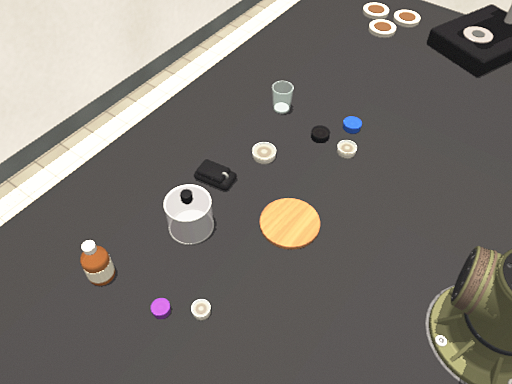

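The top view shows:
- large dish (317,177), medium dish (376,242), small dish (142,237)
- stand (260,247), cover (202,172) with its knob at (199,166)
- mouse (262,158), bottle (118,143), beaker (393,147)

Possible mix-ups: black (376,208) and blue (412,228) for the medium dish, purple (125,211) for the small one, and the far tan dishes in the side view at (376,10), (407,18) and (382,28). I choose the milky white dishes with the tan patch.

```bash
cat > h.py <<'E'
import numpy as np, cv2
from scipy.spatial.transform import Rotation as R
from rig import *
def q2R(q): return R.from_quat(np.roll(q,-1)).as_matrix()
def cam(n,s=None):
    c=get_calibration(n)
    if n!="wrist": return c,np.array(c["eye"]),q2R(c["orientation"])
    T=q2R(s["tcp_rot"]);M=c["mount"]
    return c,s["eef_pos"]+T@M[:3,3],T@M[:3,:3]
def ray(C,uv):
    c,e,Q=C
    d=Q@np.array([(uv[0]-c["cx"])/c["fx"],-(uv[1]-c["cy"])/c["fy"],-1.]);return e,d/np.linalg.norm(d)
def proj(C,P):
    c,e,Q=C;p=Q.T@(np.asarray(P,float)-e)
    return np.array([c["cx"]-c["fx"]*p[0]/p[2],c["cy"]+c["fy"]*p[1]/p[2]])
def onz(C,uv,z): e,d=ray(C,uv);return e+d*(z-e[2])/d[2]
def tri(C1,a,C2,b):
    e,d=ray(C1,a);f,g=ray(C2,b)
    t=np.linalg.lstsq(np.c_[d,-g],f-e,rcond=None)[0]
    p,q=e+t[0]*d,f+t[1]*g;return (p+q)/2,np.linalg.norm(p-q)
def hsv(f): return cv2.cvtColor(f,cv2.COLOR_RGB2HSV)
def blob(m,near,rad=30):
    """contour of mask nearest to a pixel -> hull"""
    cs,_=cv2.findContours(m.astype(np.uint8),cv2.RETR_EXTERNAL,cv2.CHAIN_APPROX_NONE)
    best=None
    for k in cs:
        if cv2.contourArea(k)<15: continue
        (x,y),r=cv2.minEnclosingCircle(k);d=np.hypot(x-near[0],y-near[1])
        if d<rad and (best is None or cv2.contourArea(k)>cv2.contourArea(best)): best=k
    return cv2.convexHull(best)
E
python3 - <<'E'
from h import *
t=cv2.imread("pics/top0.png")[:,:,::-1].copy();s=cv2.imread("pics/side0.png")[:,:,::-1].copy()
T,S=cam("top"),cam("side")
def ctr(f,near,kind):
    h=hsv(f)
    if kind=="d": m=(h[...,2]>110)
    elif kind=="s": m=(h[...,1]>110)&(h[...,2]>90)
    b=blob(m,near);mo=cv2.moments(b);(x,y),r=cv2.minEnclosingCircle(b)
    return np.array([mo["m10"]/mo["m00"],mo["m01"]/mo["m00"]]),r,cv2.boundingRect(b)
for n,a,b,k in[("L",(317,177),(264,152),"d"),("M",(376,242),(347,149),"d"),("S",(142,237),(201,309),"d"),("stand",(260,247),(290,222),"s")]:
    A,ra,ba=ctr(t,a,k);B,rb,bb=ctr(s,b,k)
    p,g=tri(T,A,S,B);print(n,A.round(1),round(ra,1),B.round(1),round(rb,1),bb,p.round(4),round(g,4),onz(T,A,.015).round(4)[:2],onz(S,B,.012).round(4)[:2])
p,g=tri(T,(199,166),S,(186,196));print("knob",p,g)
for n,a in[("mouse",(262,158)),("bottle base",(124,152)),("beaker base",(386,152)),("blk",(376,208)),("blue",(412,228)),("pur",(125,211)),("kb",(45,365))]:print(n,onz(T,a,0.01).round(3)[:2])
E
```

```text
L [316.5 175.9] 12.7 [263.7 152.2] 12.5 (252, 142, 25, 22) [ 0.6405 -0.1443  0.009 ] 0.0009 [ 0.6394 -0.1432] [ 0.6384 -0.1421]
M [376.  241.9] 10.8 [346.5 148.4] 10.5 (337, 139, 21, 20) [ 0.4726 -0.2871  0.0081] 0.0006 [ 0.4719 -0.2851] [ 0.4715 -0.2832]
S [141.3 237.1] 8.4 [200.7 308.9] 10.9 (191, 299, 20, 22) [0.4845 0.293  0.0147] 0.0008 [0.4849 0.2931] [0.4852 0.292 ]
stand [259.4 246.7] 28.8 [289.3 223. ] 30.4 (259, 198, 61, 51) [0.4616 0.003  0.0041] 0.0007 [0.4606 0.0029] [0.4592 0.0082]
knob [0.64080765 0.14278761 0.11009448] 0.002509156732718823
mouse [ 0.688 -0.004]
bottle base [0.704 0.352]
beaker base [ 0.705 -0.327]
blk [ 0.557 -0.292]
blue [ 0.507 -0.379]
pur [0.55  0.339]
kb [0.191 0.5  ]
```

```bash
python3 -m inch '[{"dx":0.048,"dy":-0.085,"jaw":85,"az":0.036},{"dx":0.048,"dy":-0.085,"az":0.036},{"dx":0.048,"dy":-0.085},{"dx":0.048,"dy":-0.085},{"dx":0.048,"dy":-0.085},{"dx":0.048,"dy":-0.085},{"dx":0.048,"dy":-0.085},{"dx":0.048,"dy":-0.085},{"dx":0.048,"dy":-0.085},{"dx":0.048,"dy":-0.085},{"dx":0.048,"dy":-0.085},{"dx":0.048,"dy":-0.085},{"dx":0.048,"dy":-0.085},{"dx":0.048,"dy":-0.085},{"dx":0.048,"dy":-0.085},{"dx":0.048,"dy":-0.085},{"dx":0.048,"dy":-0.085},{"jaw":85},{"jaw":85}]' 40
python3 - <<'E'
from h import *
s=sense();print(s["eef_pos"],s["tcp_rot"],s["qpos"]);f=grab_frame("wrist");cv2.imwrite("pics/w1.png",f[:,:,::-1])
C=cam("wrist",s);h=hsv(f);m=(h[...,1]>110)&(h[...,2]>90)
b=blob(m,proj(C,(.4616,.003,.012)),80);(x,y),(a,c),_=cv2.fitEllipse(b);print((x,y),a,c,onz(C,(x,y),.012))
E
```

```text
[0.13365209 0.58471631 0.25551788] [ 6.74411848e-04  9.93689223e-01 -1.12166271e-01 -1.33299640e-05] [ 1.67967191e+00  4.06938787e-02  8.40733488e-02 -3.22367535e-04
 -1.61548588e+00 -3.33695450e-01]validation failed for argument at $[0]...
Traceback (most recent call last):
  File "h.py", line 30, in blob
    return cv2.convexHull(best)
           ~~~~~~~~~~~~~~^^^^^^
cv2.error: OpenCV(4.12.0) /io/opencv/modules/imgproc/src/convhull.cpp:143: error: (-215:Assertion failed) total >= 0 && (depth == CV_32F || depth == CV_32S) in function 'convexHull'
```

View pics/w1.png

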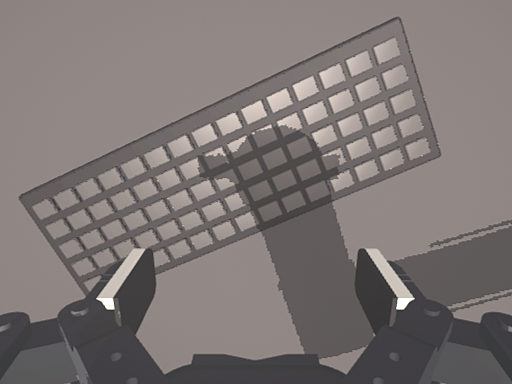

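The move was refused, so the arm is still over the keyboard. Rows probably need every field, so I'll try one.

```bash
python3 -m inch '[{"dx":0.048,"dy":-0.085,"dz":0,"ax":0,"ay":0,"az":0.036,"jaw":85}]' 40
```

```text
time_s: 0.28
eef_pos: [0.1508, 0.553, 0.2522]
tcp_rot: [0.003, 0.998, -0.055, -0.0]
contact_force: [0.5, -0.6, -0.9]
grip_width: 0.0848
grip_force: 0.0
```

```bash
python3 -m inch '[{"dx":0.048,"dy":-0.086,"dz":0,"ax":0,"ay":0,"az":0.035,"jaw":85},{"dx":0.048,"dy":-0.086,"dz":0,"ax":0,"ay":0,"az":0,"jaw":85},{"dx":0.048,"dy":-0.086,"dz":0,"ax":0,"ay":0,"az":0,"jaw":85},{"dx":0.048,"dy":-0.086,"dz":0,"ax":0,"ay":0,"az":0,"jaw":85},{"dx":0.048,"dy":-0.086,"dz":0,"ax":0,"ay":0,"az":0,"jaw":85},{"dx":0.048,"dy":-0.086,"dz":0,"ax":0,"ay":0,"az":0,"jaw":85},{"dx":0.048,"dy":-0.086,"dz":0,"ax":0,"ay":0,"az":0,"jaw":85},{"dx":0.048,"dy":-0.086,"dz":0,"ax":0,"ay":0,"az":0,"jaw":85},{"dx":0.048,"dy":-0.086,"dz":0,"ax":0,"ay":0,"az":0,"jaw":85},{"dx":0.048,"dy":-0.086,"dz":0,"ax":0,"ay":0,"az":0,"jaw":85},{"dx":0.048,"dy":-0.086,"dz":0,"ax":0,"ay":0,"az":0,"jaw":85},{"dx":0.048,"dy":-0.086,"dz":0,"ax":0,"ay":0,"az":0,"jaw":85},{"dx":0.048,"dy":-0.086,"dz":0,"ax":0,"ay":0,"az":0,"jaw":85},{"dx":0.048,"dy":-0.086,"dz":0,"ax":0,"ay":0,"az":0,"jaw":85},{"dx":0.048,"dy":-0.086,"dz":0,"ax":0,"ay":0,"az":0,"jaw":85},{"dx":0.048,"dy":-0.086,"dz":0,"ax":0,"ay":0,"az":0,"jaw":85},{"dx":0,"dy":0,"dz":0,"ax":0,"ay":0,"az":0,"jaw":85},{"dx":0,"dy":0,"dz":0,"ax":0,"ay":0,"az":0,"jaw":85}]' 40
cat >> h.py <<'E'
def ell(C,f,P,kind,rad=60):
    h=hsv(f);m=(h[...,1]>110)&(h[...,2]>90) if kind=="s" else (h[...,1]<110)&(h[...,2]>120)
    b=blob(m,proj(C,P),rad);return cv2.fitEllipse(b)
E
python3 - <<'E'
from h import *
s=sense();print(s["eef_pos"],s["tcp_rot"],s["qpos"]);f=grab_frame("wrist");cv2.imwrite("pics/w2.png",f[:,:,::-1])
C=cam("wrist",s)
e=ell(C,f,(.4616,.003,.012),"s",100);print(e,onz(C,e[0],.012))
E
```

```text
time_s: 1.78
eef_pos: [0.4603, -0.0016, 0.2555]
tcp_rot: [0.0, 1.0, -0.003, -0.001]
contact_force: [0.6, -0.4, -0.6]
grip_width: 0.0847
grip_force: 0.0
[ 0.46033988 -0.00161555  0.25554898] [ 3.53203053e-04  9.99993791e-01 -3.41157475e-03 -8.08851772e-04] [ 4.37463906e-01 -3.37957342e-01 -2.54109813e-01 -5.16556360e-05
 -1.65640832e+00  1.12650488e+00]
((253.5074920654297, 170.64883422851562), (86.16743469238281, 124.66202545166016), 79.04740905761719) [ 0.44398425 -0.00049895  0.012     ]
```

View pics/w2.png

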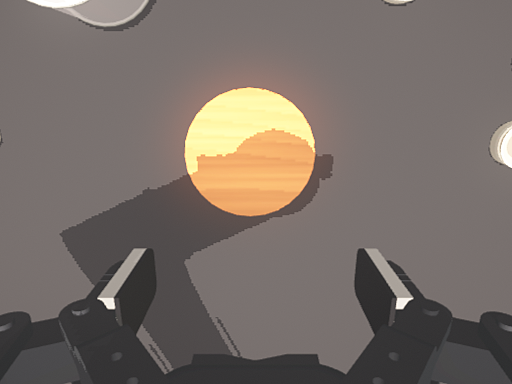

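The wrist view shows the stand, half in the arm's shadow, centred near (250,152). I'll use a colour-difference mask and triangulate with the top and side views.

```bash
sed -i 's/m=(h\[...,1\]>110)&(h\[...,2\]>90) if kind=="s"/m=(f[...,0].astype(int)-f[...,2]>50) if kind=="s"/' h.py
python3 - <<'E'
from h import *
s=sense();f=cv2.imread("pics/w2.png")[:,:,::-1].copy();C=cam("wrist",s)
e=ell(C,f,(.4616,.003,.012),"s",100);print(e,onz(C,e[0],.012))
T=cam("top");t=cv2.imread("pics/top0.png")[:,:,::-1].copy();g=ell(T,t,(.4616,.003,.012),"s",20);print(g,onz(T,g[0],.012),tri(C,e[0],T,g[0]))
S=cam("side");t=cv2.imread("pics/side0.png")[:,:,::-1].copy();g=ell(S,t,(.4616,.003,.012),"s",20);print(g,onz(S,g[0],.012),tri(C,e[0],S,g[0]))
E
```

```text
((249.50753784179688, 151.30809020996094), (129.0751495361328, 131.30105590820312), 97.04080200195312) [0.46512077 0.00502134 0.012     ]
((259.4049072265625, 246.75550842285156), (57.05200958251953, 57.51569747924805), 16.6472225189209) [0.46076524 0.00289768 0.012     ] (array([ 0.46184561,  0.0040262 , -0.0046355 ]), np.float64(0.0025199024289730937))
((289.48565673828125, 222.90948486328125), (51.18874740600586, 61.32068634033203), 96.12381744384766) [0.45895926 0.00781131 0.012     ] (array([0.46255812, 0.00420372, 0.00473394]), np.float64(0.0029831354049239135))
```

```bash
python3 -m inch '[{"dx":0.064,"dy":-0.051,"dz":-0.02,"ax":0,"ay":0,"az":0,"jaw":85},{"dx":0.064,"dy":-0.051,"dz":-0.02,"ax":0,"ay":0,"az":0,"jaw":85},{"dx":0.064,"dy":-0.051,"dz":-0.02,"ax":0,"ay":0,"az":0,"jaw":85},{"dx":0.064,"dy":-0.051,"dz":-0.02,"ax":0,"ay":0,"az":0,"jaw":85},{"dx":0.064,"dy":-0.051,"dz":-0.02,"ax":0,"ay":0,"az":0,"jaw":85},{"dx":0.064,"dy":-0.051,"dz":-0.02,"ax":0,"ay":0,"az":0,"jaw":85},{"dx":0.064,"dy":-0.051,"dz":-0.02,"ax":0,"ay":0,"az":0,"jaw":85},{"dx":0,"dy":0,"dz":0,"ax":0,"ay":0,"az":0,"jaw":85},{"dx":0,"dy":0,"dz":0,"ax":0,"ay":0,"az":0,"jaw":85}]' 40
python3 - <<'E'
from h import *
s=sense();print(s["eef_pos"],s["tcp_rot"]);f=grab_frame("wrist");cv2.imwrite("pics/w3.png",f[:,:,::-1])
C=cam("wrist",s)
e=ell(C,f,(.64,-.144,.02),"d",60);print(e,onz(C,e[0],.02),onz(C,e[0],.01))
T=cam("top");t=cv2.imread("pics/top0.png")[:,:,::-1].copy();g=ell(T,t,(.64,-.144,.02),"d",20);print(g,tri(C,e[0],T,g[0]))
E
```

```text
time_s: 2.58
eef_pos: [0.6396, -0.1412, 0.1974]
tcp_rot: [-0.0, 1.0, -0.0, -0.002]
contact_force: [-0.5, -0.1, -0.3]
grip_width: 0.0849
grip_force: 0.0
[ 0.63958364 -0.14117555  0.19744535] [-2.60911442e-05  9.99997299e-01 -4.80784864e-04 -2.27373750e-03]
((257.9046630859375, 159.28526306152344), (86.32484436035156, 120.60132598876953), 91.60128021240234) [ 0.64944911 -0.14409555  0.02      ] [ 0.64727245 -0.14419069  0.01      ]
((316.5901184082031, 175.84585571289062), (24.302459716796875, 25.252952575683594), 114.08033752441406) (array([ 0.64421734, -0.14522247, -0.00259554]), np.float64(0.0019227854073334163))
```

View pics/w3.png

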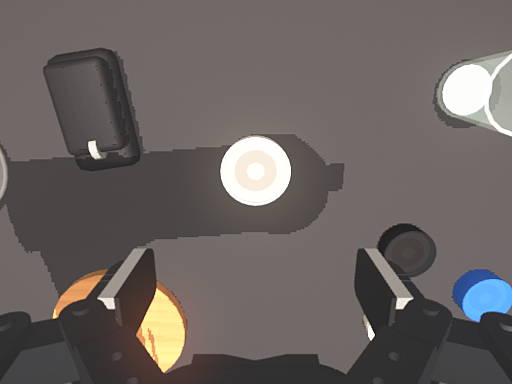

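The wrist view shows the large white dish with the tan patch at (256,171). Bench glare inflates the mask, so I'll raise the threshold.

```bash
sed -i 's/(h\[...,2\]>120)/(h[...,2]>TH)/; s/kind,rad=60)/kind,rad=60,TH=120)/' h.py
python3 - <<'E'
from h import *
s=sense();f=cv2.imread("pics/w3.png")[:,:,::-1].copy()
C=cam("wrist",s);T=cam("top");t=cv2.imread("pics/top0.png")[:,:,::-1].copy();g=ell(T,t,(.64,-.144,.02),"d",20)
for th in(170,190,210):
  e=ell(C,f,(.64,-.144,.02),"d",40,th);print(th,e,onz(C,e[0],.02)[:2],tri(C,e[0],T,g[0]))
E
```

```text
170 ((255.13763427734375, 170.5668182373047), (69.43446350097656, 70.14645385742188), 95.35784149169922) [ 0.63913057 -0.14134902] (array([ 0.63874844, -0.14198197,  0.01933339]), np.float64(0.0013313297840711657))
190 ((255.1548614501953, 170.7136993408203), (68.68645477294922, 70.21686553955078), 93.46965026855469) [ 0.6389956  -0.14136433] (array([ 0.63868181, -0.14197048,  0.01957145]), np.float64(0.0012755043772741705))
210 ((255.16139221191406, 170.78167724609375), (68.25568389892578, 70.07234954833984), 89.99579620361328) [ 0.63893312 -0.14137013] (array([ 0.638651  , -0.14196446,  0.01968231]), np.float64(0.0012509176821076382))
```

```bash
python3 -m inch '[{"dx":-0.001,"dy":0,"dz":-0.08,"ax":0,"ay":0,"az":0,"jaw":80},{"dx":0,"dy":0,"dz":-0.08,"ax":0,"ay":0,"az":0,"jaw":80},{"dx":0,"dy":0,"dz":-0.08,"ax":0,"ay":0,"az":0,"jaw":80},{"dx":0,"dy":0,"dz":-0.08,"ax":0,"ay":0,"az":0,"jaw":80},{"dx":0,"dy":0,"dz":-0.06,"ax":0,"ay":0,"az":0,"jaw":80},{"dx":0,"dy":0,"dz":-0.03,"ax":0,"ay":0,"az":0,"jaw":80},{"dx":0,"dy":0,"dz":0,"ax":0,"ay":0,"az":0,"jaw":68},{"dx":0,"dy":0,"dz":0,"ax":0,"ay":0,"az":0,"jaw":68},{"dx":0,"dy":0,"dz":0,"ax":0,"ay":0,"az":0,"jaw":68}]' 40
python3 - <<'E'
from h import *
f=grab_frame("wrist");cv2.imwrite("pics/w4.png",f[:,:,::-1])
E
```

```text
time_s: 3.38
eef_pos: [0.6404, -0.1419, 0.0396]
tcp_rot: [0.0, 1.0, -0.0, 0.002]
contact_force: [-0.7, 0.6, 1.0]
grip_width: 0.0679
grip_force: 0.0
```

View pics/w4.png

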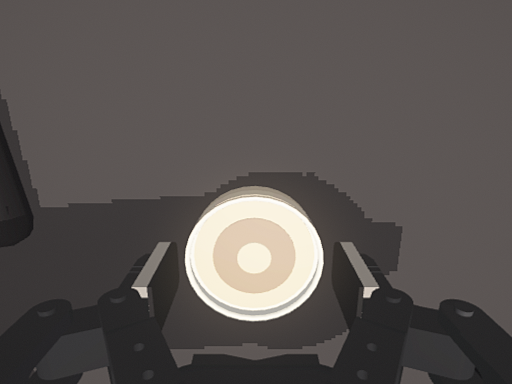

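The dish sits centred between the open pads, at (254,252) with the pads at columns 155 and 357. I'll lower the tool and grip.

```bash
python3 -m inch '[{"dx":-0.004,"dy":0,"dz":-0.015,"ax":0,"ay":0,"az":0,"jaw":68},{"dx":0,"dy":0,"dz":-0.015,"ax":0,"ay":0,"az":0,"jaw":68},{"dx":0,"dy":0,"dz":0,"ax":0,"ay":0,"az":0,"jaw":68},{"dx":0,"dy":0,"dz":0,"ax":0,"ay":0,"az":0,"jaw":68}]' 30
python3 -m inch '[{"dx":0,"dy":0,"dz":0,"ax":0,"ay":0,"az":0,"jaw":55},{"dx":0,"dy":0,"dz":0,"ax":0,"ay":0,"az":0,"jaw":55},{"dx":0,"dy":0,"dz":0,"ax":0,"ay":0,"az":0,"jaw":55},{"dx":0,"dy":0,"dz":0,"ax":0,"ay":0,"az":0,"jaw":55},{"dx":0,"dy":0,"dz":0,"ax":0,"ay":0,"az":0,"jaw":55}]' 30
```

```text
time_s: 3.77
eef_pos: [0.6369, -0.1424, 0.0236]
tcp_rot: [0.0, 1.0, -0.001, -0.001]
contact_force: [0.1, 0.5, 0.9]
grip_width: 0.068
grip_force: 0.0
time_s: 4.18
eef_pos: [0.6375, -0.1423, 0.0244]
tcp_rot: [0.0, 1.0, -0.001, 0.0]
contact_force: [-0.4, -0.1, 0.1]
grip_width: 0.0609
grip_force: 32.8
```

```bash
python3 -m inch '[{"dx":0,"dy":0,"dz":0.03,"ax":0,"ay":0,"az":0,"jaw":55},{"dx":0,"dy":0,"dz":0.06,"ax":0,"ay":0,"az":0,"jaw":55},{"dx":0,"dy":0,"dz":0.06,"ax":0,"ay":0,"az":0,"jaw":55},{"dx":0,"dy":0,"dz":0.03,"ax":0,"ay":0,"az":0,"jaw":55},{"dx":-0.04,"dy":0.034,"dz":0,"ax":0,"ay":0,"az":0,"jaw":55},{"dx":-0.06,"dy":0.05,"dz":0,"ax":0,"ay":0,"az":0,"jaw":55},{"dx":-0.06,"dy":0.05,"dz":0,"ax":0,"ay":0,"az":0,"jaw":55},{"dx":-0.06,"dy":0.05,"dz":0,"ax":0,"ay":0,"az":0,"jaw":55},{"dx":-0.06,"dy":0.05,"dz":0,"ax":0,"ay":0,"az":0,"jaw":55},{"dx":-0.06,"dy":0.05,"dz":0,"ax":0,"ay":0,"az":0,"jaw":55},{"dx":-0.06,"dy":0.05,"dz":0,"ax":0,"ay":0,"az":0,"jaw":55},{"dx":-0.036,"dy":0.031,"dz":0,"ax":0,"ay":0,"az":0,"jaw":55},{"dx":0,"dy":0,"dz":0,"ax":0,"ay":0,"az":0,"jaw":55},{"dx":0,"dy":0,"dz":0,"ax":0,"ay":0,"az":0,"jaw":55},{"dx":0,"dy":0,"dz":0,"ax":0,"ay":0,"az":0,"jaw":55}]' 30
python3 - <<'E'
from h import *
s=sense();print(s["eef_pos"]);f=grab_frame("wrist");cv2.imwrite("pics/w5.png",f[:,:,::-1])
E
```

```text
time_s: 5.43
eef_pos: [0.4632, 0.0037, 0.0967]
tcp_rot: [-0.0, 1.0, -0.001, 0.0]
contact_force: [-0.9, 0.2, -0.9]
grip_width: 0.0605
grip_force: 32.8
[0.46324753 0.00369581 0.096743  ]
```

View pics/w5.png

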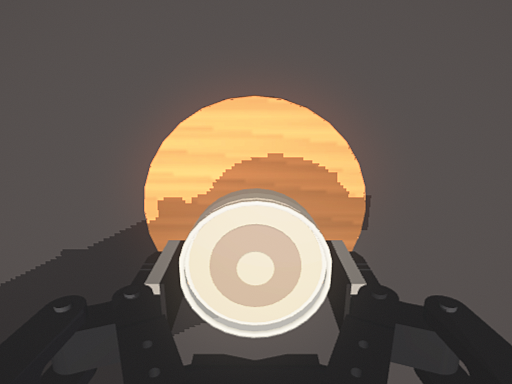

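The held dish's top is centred near (256,268). The stand's visible arc spans columns 144 to 367 with its top at row 96. I'll compute the offset between them.

```bash
cat >> h.py <<'E'
from scipy.optimize import least_squares
def rimfit(C,pts,z,r):
    """centre of a circle of radius r in plane z through edge pixels"""
    X=np.array([onz(C,p,z)[:2] for p in pts])
    g=lambda c:np.hypot(*(X-c[:2]).T)-r
    o=least_squares(g,X.mean(0),loss="soft_l1",f_scale=.001);free=least_squares(lambda c:np.hypot(*(X-c[:2]).T)-c[2],[*X.mean(0),r],loss="soft_l1",f_scale=.001)
    return o.x,free.x,np.abs(o.fun).mean()
def standarc(C,f,P,rad=120,maxrow=235):
    m=(f[...,0].astype(int)-f[...,2]>40);m[maxrow:]=False
    b=blob(m,proj(C,P),rad)[:,0]; return b[(b[:,1]<maxrow-6)]
E
python3 - <<'E'
from h import *
s=sense();f=cv2.imread("pics/w5.png")[:,:,::-1].copy();C=cam("wrist",s)
print(rimfit(C,standarc(C,f,(.463,.004,.012)),.012,.07))
e=ell(C,f,s["eef_pos"]-[0,0,.005],"d",60,190);print(e,onz(C,e[0],s["eef_pos"][2]-.005))
h=hsv(f);m=(h[...,1]<110)&(h[...,2]>190);b=blob(m,e[0],60)[:,0];print(rimfit(C,b,s["eef_pos"][2]-.005,.031))
E
```

```text
(array([0.46101921, 0.00350613]), array([0.4613785 , 0.00351196, 0.06971128]), np.float64(0.00015002560210287908))
((255.00961303710938, 267.6510314941406), (139.0614471435547, 152.87380981445312), 90.15496826171875) [0.4661173  0.0032657  0.09148826]
(array([0.46396183, 0.00323964]), array([0.46398496, 0.00327057, 0.0313117 ]), np.float64(0.0003520679513957332))
```

```bash
python3 -m inch '[{"dx":-0.0075,"dy":0,"dz":-0.04,"ax":0,"ay":0,"az":0,"jaw":55},{"dx":0,"dy":0,"dz":-0.05,"ax":0,"ay":0,"az":0,"jaw":55},{"dx":0,"dy":0,"dz":-0.03,"ax":0,"ay":0,"az":0,"jaw":55},{"dx":0,"dy":0,"dz":-0.015,"ax":0,"ay":0,"az":0,"jaw":55},{"dx":0,"dy":0,"dz":-0.0075,"ax":0,"ay":0,"az":0,"jaw":55},{"dx":0,"dy":0,"dz":-0.003,"ax":0,"ay":0,"az":0,"jaw":55},{"dx":0,"dy":0,"dz":0,"ax":0,"ay":0,"az":0,"jaw":55},{"dx":0,"dy":0,"dz":0,"ax":0,"ay":0,"az":0,"jaw":55},{"dx":0,"dy":0,"dz":0,"ax":0,"ay":0,"az":0,"jaw":55}]' 30
python3 -m inch '[{"dx":0,"dy":0,"dz":-0.0025,"ax":0,"ay":0,"az":0,"jaw":55},{"dx":0,"dy":0,"dz":0,"ax":0,"ay":0,"az":0,"jaw":55},{"dx":0,"dy":0,"dz":0,"ax":0,"ay":0,"az":0,"jaw":55}]' 30
```

```text
time_s: 6.23
eef_pos: [0.4604, 0.0038, 0.0389]
tcp_rot: [-0.0, 1.0, -0.001, 0.001]
contact_force: [0.5, -0.8, 0.3]
grip_width: 0.0605
grip_force: 32.8
time_s: 6.48
eef_pos: [0.46, 0.0038, 0.0372]
tcp_rot: [-0.0, 1.0, -0.001, 0.0]
contact_force: [-0.9, 0.7, -1.0]
grip_width: 0.0606
grip_force: 32.8
```

Not touching yet. I'll creep down until the force rises.

```bash
for i in 1 2; do python3 -m inch '[{"dx":0,"dy":0,"dz":-0.002,"ax":0,"ay":0,"az":0,"jaw":55},{"dx":0,"dy":0,"dz":0,"ax":0,"ay":0,"az":0,"jaw":55},{"dx":0,"dy":0,"dz":0,"ax":0,"ay":0,"az":0,"jaw":55}]' 30 | grep -E 'eef|contact'; done
```

```text
eef_pos: [0.46, 0.0037, 0.0364]
contact_force: [-0.5, -0.3, -0.0]
eef_pos: [0.4601, 0.0037, 0.0363]
contact_force: [-2.6, 1.6, 5.8]
```

```bash
python3 -m inch '[{"dx":0,"dy":0,"dz":0,"ax":0,"ay":0,"az":0,"jaw":62},{"dx":0,"dy":0,"dz":0,"ax":0,"ay":0,"az":0,"jaw":66},{"dx":0,"dy":0,"dz":0,"ax":0,"ay":0,"az":0,"jaw":74},{"dx":0,"dy":0,"dz":0,"ax":0,"ay":0,"az":0,"jaw":74},{"dx":0,"dy":0,"dz":0,"ax":0,"ay":0,"az":0,"jaw":74},{"dx":0,"dy":0,"dz":0.05,"ax":0,"ay":0,"az":0,"jaw":74},{"dx":0,"dy":0,"dz":0.08,"ax":0,"ay":0,"az":0,"jaw":74},{"dx":0,"dy":0,"dz":0.08,"ax":0,"ay":0,"az":0,"jaw":74},{"dx":0,"dy":0,"dz":0.08,"ax":0,"ay":0,"az":0,"jaw":74},{"dx":0,"dy":0,"dz":0.08,"ax":0,"ay":0,"az":0,"jaw":74},{"dx":0,"dy":0,"dz":0.03,"ax":0,"ay":0,"az":0,"jaw":74},{"dx":0,"dy":0,"dz":0,"ax":0,"ay":0,"az":0,"jaw":74},{"dx":0,"dy":0,"dz":0,"ax":0,"ay":0,"az":0,"jaw":74}]' 30
cat >> h.py <<'E'
def shot(n,name):
    s=sense();f=grab_frame(n);cv2.imwrite(f"pics/{name}.png",f[:,:,::-1]);return s,f,cam(n,s)
def dishtop(C,f,P,r,TH=190,rad=50):
    """centre of a dish top at height P[2]"""
    h=hsv(f);m=(h[...,1]<110)&(h[...,2]>TH)
    b=blob(m,proj(C,P),rad)[:,0];return rimfit(C,b,P[2],r)
E
python3 - <<'E'
from h import *
s,f,C=shot("wrist","w6");print(s["eef_pos"],s["grip_width"])
print("stand",rimfit(C,standarc(C,f,(.461,.004,.012),maxrow=300),.012,.07))
print("L",dishtop(C,f,(.461,.004,.032),.031))
E
```

```text
time_s: 8.07
eef_pos: [0.4601, 0.0039, 0.1956]
tcp_rot: [-0.0, 1.0, -0.001, 0.0]
contact_force: [0.3, 0.4, -1.3]
grip_width: 0.0738
grip_force: 0.0
[0.46007173 0.00392493 0.19561234] 0.07382314793262869
stand (array([0.46138888, 0.00374419]), array([0.46138268, 0.00373649, 0.0699357 ]), np.float64(0.00012264782773422882))
L (array([0.46110243, 0.00337733]), array([0.46188856, 0.00487017, 0.03240203]), np.float64(0.0042029338721014005))
```

View pics/w6.png

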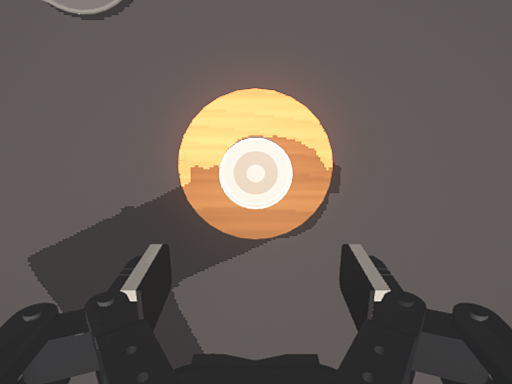

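The large dish is released on the stand at (256,173), with the stand at (256,163), which is about right for the height difference. Next I'll move over the medium dish and check the numbers on the way.

```bash
python3 - <<'E'
from h import *
s=sense();C=cam("wrist",s);f=cv2.imread("pics/w6.png")[:,:,::-1].copy()
h=hsv(f);m=(h[...,1]<70)&(h[...,2]>170);b=blob(m,(256,173),30)[:,0];print(rimfit(C,b,.032,.031))
E
python3 -m inch '[{"dx":0.004,"dy":-0.09,"dz":0,"ax":0,"ay":0,"az":0,"jaw":74},{"dx":0.004,"dy":-0.09,"dz":0,"ax":0,"ay":0,"az":0,"jaw":74},{"dx":0.004,"dy":-0.09,"dz":0,"ax":0,"ay":0,"az":0,"jaw":74},{"dx":0.004,"dy":-0.09,"dz":0,"ax":0,"ay":0,"az":0,"jaw":74},{"dx":0.004,"dy":-0.09,"dz":0,"ax":0,"ay":0,"az":0,"jaw":74},{"dx":0.004,"dy":-0.09,"dz":0,"ax":0,"ay":0,"az":0,"jaw":74},{"dx":0.004,"dy":-0.09,"dz":0,"ax":0,"ay":0,"az":0,"jaw":74},{"dx":0.004,"dy":-0.09,"dz":0,"ax":0,"ay":0,"az":0,"jaw":74},{"dx":0,"dy":0,"dz":0,"ax":0,"ay":0,"az":0,"jaw":74},{"dx":0,"dy":0,"dz":0,"ax":0,"ay":0,"az":0,"jaw":74}]' 30
python3 - <<'E'
from h import *
s,f,C=shot("wrist","w7");print(s["eef_pos"])
P=(.472,-.285,.02)
for th in(170,210):
  r=dishtop(C,f,P,.025,th);print("M",proj(C,P),r)
e=ell(C,f,P,"d",50,190);T=cam("top");t=cv2.imread("pics/top0.png")[:,:,::-1].copy();g=ell(T,t,P,"d",20);print(e,tri(C,e[0],T,g[0]))
cv2.imwrite("pics/w7c.png",cv2.resize(f[60:300,130:450,::-1],None,fx=1.5,fy=1.5))
E
```

```text
(array([0.46071963, 0.00316045]), array([0.46072183, 0.00316315, 0.03106464]), np.float64(0.00013190939547302015))
time_s: 8.95
eef_pos: [0.4715, -0.2857, 0.1927]
tcp_rot: [-0.001, 1.0, -0.003, -0.002]
contact_force: [-0.3, 1.2, -0.4]
grip_width: 0.0739
grip_force: 0.0
[ 0.47152646 -0.28570344  0.1926503 ]
M [254.01769626 171.03651034] (array([ 0.47167866, -0.28273662]), array([ 0.47154567, -0.28263457,  0.02566212]), np.float64(0.0006519821044267581))
M [254.01769626 171.03651034] (array([ 0.47145224, -0.28265332]), array([ 0.47152411, -0.28262333,  0.02550488]), np.float64(0.0005177043722171593))
((251.34335327148438, 170.78504943847656), (57.56776428222656, 58.155914306640625), 8.456278800964355) (array([ 0.47190253, -0.28304903,  0.02025251]), np.float64(0.0010853143702710384))
```

View pics/w7c.png

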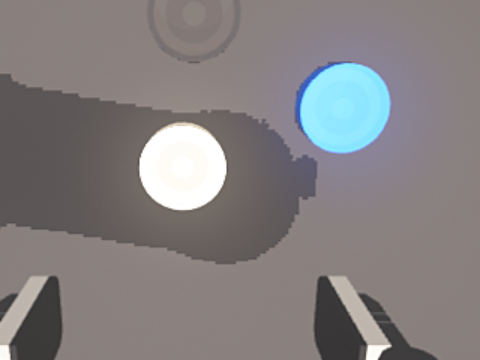

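The crop shows the white dish at its left centre, the blue look-alike to its right and the black one above, so the choice is right. I'll grasp it.

```bash
python3 -m inch '[{"dx":0,"dy":0.007,"dz":-0.08,"ax":0,"ay":0,"az":0,"jaw":66},{"dx":0,"dy":0,"dz":-0.09,"ax":0,"ay":0,"az":0,"jaw":66},{"dx":0,"dy":0,"dz":-0.09,"ax":0,"ay":0,"az":0,"jaw":62},{"dx":0,"dy":0,"dz":-0.08,"ax":0,"ay":0,"az":0,"jaw":62},{"dx":0,"dy":0,"dz":-0.05,"ax":0,"ay":0,"az":0,"jaw":62},{"dx":0,"dy":0,"dz":-0.015,"ax":0,"ay":0,"az":0,"jaw":62},{"dx":0,"dy":0,"dz":0,"ax":0,"ay":0,"az":0,"jaw":62},{"dx":0,"dy":0,"dz":0,"ax":0,"ay":0,"az":0,"jaw":62}]' 30
python3 - <<'E'
from h import *
s,f,C=shot("wrist","w8");print(s["eef_pos"])
print(dishtop(C,f,(.4717,-.283,.02),.025,190))
E
```

```text
time_s: 9.67
eef_pos: [0.4734, -0.2812, 0.0347]
tcp_rot: [0.0, 1.0, -0.0, 0.001]
contact_force: [0.6, 1.0, 0.8]
grip_width: 0.0621
grip_force: 0.0
[ 0.47343551 -0.2811801   0.03468995]
(array([ 0.47176163, -0.2824884 ]), array([ 0.47248123, -0.28248945,  0.0260808 ]), np.float64(0.0010664623095260133))
```

```bash
python3 -m inch '[{"dx":-0.003,"dy":-0.003,"dz":-0.016,"ax":0,"ay":0,"az":0,"jaw":62},{"dx":0,"dy":0,"dz":-0.008,"ax":0,"ay":0,"az":0,"jaw":62},{"dx":0,"dy":0,"dz":0,"ax":0,"ay":0,"az":0,"jaw":62},{"dx":0,"dy":0,"dz":0,"ax":0,"ay":0,"az":0,"jaw":44},{"dx":0,"dy":0,"dz":0,"ax":0,"ay":0,"az":0,"jaw":44},{"dx":0,"dy":0,"dz":0,"ax":0,"ay":0,"az":0,"jaw":44},{"dx":0,"dy":0,"dz":0,"ax":0,"ay":0,"az":0,"jaw":44},{"dx":0,"dy":0,"dz":0,"ax":0,"ay":0,"az":0,"jaw":44}]' 30
```

```text
time_s: 10.38
eef_pos: [0.4718, -0.2828, 0.0243]
tcp_rot: [0.0, 1.0, -0.001, 0.0]
contact_force: [-0.1, 0.5, 2.0]
grip_width: 0.0489
grip_force: 31.3
```

```bash
python3 -m inch '[{"dx":0,"dy":0,"dz":0.03,"ax":0,"ay":0,"az":0,"jaw":44},{"dx":0,"dy":0,"dz":0.06,"ax":0,"ay":0,"az":0,"jaw":44},{"dx":0,"dy":0,"dz":0.06,"ax":0,"ay":0,"az":0,"jaw":44},{"dx":0,"dy":0,"dz":0.06,"ax":0,"ay":0,"az":0,"jaw":44},{"dx":-0.003,"dy":0.05,"dz":0,"ax":0,"ay":0,"az":0,"jaw":44},{"dx":-0.003,"dy":0.08,"dz":0,"ax":0,"ay":0,"az":0,"jaw":44},{"dx":-0.003,"dy":0.08,"dz":0,"ax":0,"ay":0,"az":0,"jaw":44},{"dx":-0.003,"dy":0.08,"dz":0,"ax":0,"ay":0,"az":0,"jaw":44},{"dx":-0.003,"dy":0.08,"dz":0,"ax":0,"ay":0,"az":0,"jaw":44},{"dx":-0.003,"dy":0.08,"dz":0,"ax":0,"ay":0,"az":0,"jaw":44},{"dx":-0.003,"dy":0.08,"dz":0,"ax":0,"ay":0,"az":0,"jaw":44},{"dx":-0.003,"dy":0.08,"dz":0,"ax":0,"ay":0,"az":0,"jaw":44},{"dx":-0.003,"dy":0.08,"dz":0,"ax":0,"ay":0,"az":0,"jaw":44},{"dx":0,"dy":0.025,"dz":0,"ax":0,"ay":0,"az":0,"jaw":44},{"dx":0,"dy":0,"dz":0,"ax":0,"ay":0,"az":0,"jaw":44},{"dx":0,"dy":0,"dz":0,"ax":0,"ay":0,"az":0,"jaw":44},{"dx":0,"dy":0,"dz":0,"ax":0,"ay":0,"az":0,"jaw":44}]' 30
python3 - <<'E'
from h import *
s,f,C=shot("wrist","w9");p=s["eef_pos"];print(p)
P=p-[0,0,.0045];h=hsv(f);m=(h[...,1]<70)&(h[...,2]>190);b=blob(m,proj(C,P),60)[:,0];print(proj(C,P),b.min(0),b.max(0),rimfit(C,b,P[2],.025))
print("stand",rimfit(C,standarc(C,f,(.461,.004,.012)),.012,.07))
E
```

```text
time_s: 11.8
eef_pos: [0.4607, 0.0027, 0.1082]
tcp_rot: [0.0, 1.0, -0.001, 0.0]
contact_force: [0.5, 0.1, 0.6]
grip_width: 0.0491
grip_force: 31.3
[0.46072796 0.0026818  0.10817184]
[254.61820132 274.46677944] [194 215] [316 328] (array([0.4604457 , 0.00252222]), array([0.46051906, 0.00252316, 0.02533985]), np.float64(0.00041575066571839387))
stand (array([0.4610492, 0.0038344]), array([0.46128973, 0.00382466, 0.06979209]), np.float64(0.0001574768470691712))
```

View pics/w9.png

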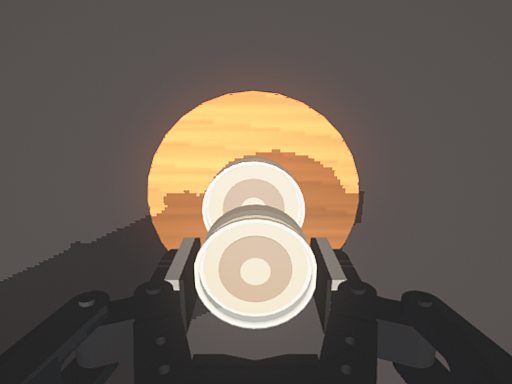

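The medium dish is centred at column 255 and the large dish below it at column 253.5, so I'll shift about 1 mm to +y and lower.

```bash
python3 -m inch '[{"dx":0,"dy":0.0025,"dz":-0.03,"ax":0,"ay":0,"az":0,"jaw":44},{"dx":0,"dy":0,"dz":-0.04,"ax":0,"ay":0,"az":0,"jaw":44},{"dx":0,"dy":0,"dz":-0.03,"ax":0,"ay":0,"az":0,"jaw":44},{"dx":0,"dy":0,"dz":-0.015,"ax":0,"ay":0,"az":0,"jaw":44},{"dx":0,"dy":0,"dz":-0.0075,"ax":0,"ay":0,"az":0,"jaw":44},{"dx":0,"dy":0,"dz":0,"ax":0,"ay":0,"az":0,"jaw":44},{"dx":0,"dy":0,"dz":0,"ax":0,"ay":0,"az":0,"jaw":44},{"dx":0,"dy":0,"dz":0,"ax":0,"ay":0,"az":0,"jaw":44}]' 30
for i in 1 2 3; do python3 -m inch '[{"dx":0,"dy":0,"dz":-0.002,"ax":0,"ay":0,"az":0,"jaw":44},{"dx":0,"dy":0,"dz":0,"ax":0,"ay":0,"az":0,"jaw":44},{"dx":0,"dy":0,"dz":0,"ax":0,"ay":0,"az":0,"jaw":44}]' 30 | grep -E 'eef|contact'; done
```

```text
time_s: 12.52
eef_pos: [0.4612, 0.0044, 0.0596]
tcp_rot: [-0.0, 1.0, -0.001, 0.001]
contact_force: [-0.5, -0.2, 0.1]
grip_width: 0.049
grip_force: 31.3
eef_pos: [0.4609, 0.0044, 0.0583]
contact_force: [-0.2, 0.6, -0.2]
eef_pos: [0.4607, 0.0043, 0.0572]
contact_force: [-0.6, 0.3, -0.1]
eef_pos: [0.4607, 0.0043, 0.0564]
contact_force: [0.2, -0.9, -0.4]
```

```bash
for i in 1 2; do python3 -m inch '[{"dx":0,"dy":0,"dz":-0.0018,"ax":0,"ay":0,"az":0,"jaw":44},{"dx":0,"dy":0,"dz":0,"ax":0,"ay":0,"az":0,"jaw":44},{"dx":0,"dy":0,"dz":0,"ax":0,"ay":0,"az":0,"jaw":44}]' 30 | grep -E 'eef|contact'; done
```

```text
eef_pos: [0.4608, 0.0043, 0.0562]
contact_force: [-2.6, 0.9, 4.6]
eef_pos: [0.4609, 0.0043, 0.0562]
contact_force: [-5.7, 0.4, 9.4]
```

```bash
python3 -m inch '[{"dx":0,"dy":0,"dz":0.0015,"ax":0,"ay":0,"az":0,"jaw":50},{"dx":0,"dy":0,"dz":0,"ax":0,"ay":0,"az":0,"jaw":54},{"dx":0,"dy":0,"dz":0,"ax":0,"ay":0,"az":0,"jaw":64},{"dx":0,"dy":0,"dz":0,"ax":0,"ay":0,"az":0,"jaw":64},{"dx":0,"dy":0,"dz":0,"ax":0,"ay":0,"az":0,"jaw":64},{"dx":0,"dy":0,"dz":0.05,"ax":0,"ay":0,"az":0,"jaw":64},{"dx":0,"dy":0,"dz":0.08,"ax":0,"ay":0,"az":0,"jaw":64},{"dx":0,"dy":0,"dz":0.08,"ax":0,"ay":0,"az":0,"jaw":64},{"dx":0,"dy":0,"dz":0.08,"ax":0,"ay":0,"az":0,"jaw":64},{"dx":0,"dy":0,"dz":0.06,"ax":0,"ay":0,"az":0,"jaw":64},{"dx":0,"dy":0,"dz":0,"ax":0,"ay":0,"az":0,"jaw":64},{"dx":0,"dy":0,"dz":0,"ax":0,"ay":0,"az":0,"jaw":64}]' 30
python3 - <<'E'
from h import *
s,f,C=shot("wrist","w10");p=s["eef_pos"];print(p)
h=hsv(f)
for th,P,r in((190,(.461,.004,.052),.025),(235,(.461,.004,.052),.025)):
  m=(h[...,1]<70)&(h[...,2]>th);b=blob(m,proj(C,P),60)[:,0];print(proj(C,P),b.min(0),b.max(0),rimfit(C,b,P[2],r))
print("stand",rimfit(C,standarc(C,f,(.461,.004,.012),maxrow=300),.012,.07))
cv2.imwrite("pics/w10c.png",cv2.resize(f[60:260,150:360,::-1],None,fx=2.5,fy=2.5))
E
```

```text
time_s: 14.77
eef_pos: [0.4613, 0.0045, 0.197]
tcp_rot: [-0.001, 1.0, -0.001, 0.001]
contact_force: [-1.4, 0.4, -1.4]
grip_width: 0.0639
grip_force: 0.0
[0.46133968 0.0045405  0.19698179]
[255.48200494 181.84185502] [220 139] [292 212] (array([0.4684058 , 0.00404445]), array([0.4656998 , 0.00347237, 0.02926302]), np.float64(0.004127942172926258))
[255.48200494 181.84185502] [220 140] [292 212] (array([0.46410388, 0.00509566]), array([0.46554957, 0.00347988, 0.02918265]), np.float64(0.004089709439665784))
stand (array([0.46138137, 0.00364408]), array([0.46137678, 0.0036449 , 0.06992791]), np.float64(0.000133340761817506))
```

View pics/w10c.png

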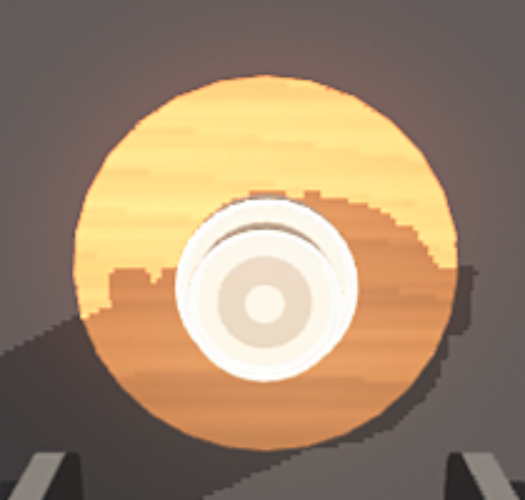

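The medium dish is on the large one, its patch centre at crop (264,303), which is pixel (255.6,181.2). The expected pixel was (255.5,181.8), so it is centred. Next is the small dish.

```bash
python3 -m inch '[{"dx":0.0066,"dy":0.08,"dz":0,"ax":0,"ay":0,"az":0,"jaw":64},{"dx":0.0066,"dy":0.08,"dz":0,"ax":0,"ay":0,"az":0,"jaw":64},{"dx":0.0066,"dy":0.08,"dz":0,"ax":0,"ay":0,"az":0,"jaw":64},{"dx":0.0066,"dy":0.08,"dz":0,"ax":0,"ay":0,"az":0,"jaw":64},{"dx":0.0066,"dy":0.08,"dz":0,"ax":0,"ay":0,"az":0,"jaw":64},{"dx":0.0066,"dy":0.08,"dz":0,"ax":0,"ay":0,"az":0,"jaw":64},{"dx":0.0066,"dy":0.08,"dz":0,"ax":0,"ay":0,"az":0,"jaw":64},{"dx":0.0066,"dy":0.08,"dz":0,"ax":0,"ay":0,"az":0,"jaw":64},{"dx":0.0066,"dy":0.08,"dz":0,"ax":0,"ay":0,"az":0,"jaw":64},{"dx":0,"dy":0,"dz":0,"ax":0,"ay":0,"az":0,"jaw":64},{"dx":0,"dy":0,"dz":0,"ax":0,"ay":0,"az":0,"jaw":64}]' 30
python3 - <<'E'
from h import *
s,f,C=shot("wrist","w11");print(s["eef_pos"])
P=(.485,.293,.02)
for th in(170,210):
  print("S",proj(C,P),dishtop(C,f,P,.019,th))
e=ell(C,f,P,"d",50,190);T=cam("top");t=cv2.imread("pics/top0.png")[:,:,::-1].copy();g=ell(T,t,P,"d",20);print(e,tri(C,e[0],T,g[0]))
cv2.imwrite("pics/w11c.png",cv2.resize(f[60:300,90:410,::-1],None,fx=1.5,fy=1.5))
E
```

```text
time_s: 15.73
eef_pos: [0.4837, 0.2931, 0.1929]
tcp_rot: [0.002, 1.0, 0.0, -0.002]
contact_force: [0.2, -0.5, -0.4]
grip_width: 0.0642
grip_force: 0.0
[0.48368626 0.29311162 0.19294288]
S [254.07485089 170.27453974] (array([0.48483455, 0.29249711]), array([0.48496164, 0.29251789, 0.01973444]), np.float64(0.0007390308809236229))
S [254.07485089 170.27453974] (array([0.48487479, 0.29242817]), array([0.48497549, 0.29235031, 0.0196911 ]), np.float64(0.0006910889922142174))
((254.72679138183594, 169.83248901367188), (43.9284782409668, 45.13136672973633), 4.802842140197754) (array([0.48456779, 0.29239866, 0.01658859]), np.float64(5.4146438307507754e-05))
```

View pics/w11c.png

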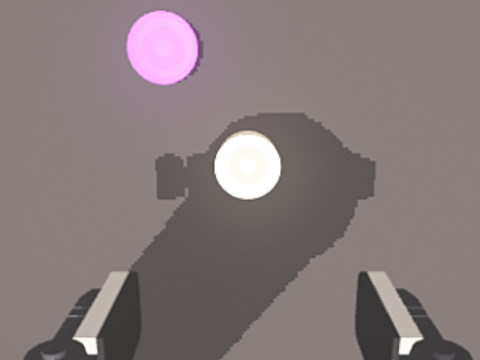

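The white dish is in the middle of the crop at (247,165), and the purple look-alike at (162,47) is well clear. I'll descend.

```bash
python3 -m inch '[{"dx":0.002,"dy":-0.0015,"dz":-0.08,"ax":0,"ay":0,"az":0,"jaw":54},{"dx":0,"dy":0,"dz":-0.09,"ax":0,"ay":0,"az":0,"jaw":52},{"dx":0,"dy":0,"dz":-0.09,"ax":0,"ay":0,"az":0,"jaw":50},{"dx":0,"dy":0,"dz":-0.08,"ax":0,"ay":0,"az":0,"jaw":50},{"dx":0,"dy":0,"dz":-0.05,"ax":0,"ay":0,"az":0,"jaw":50},{"dx":0,"dy":0,"dz":-0.015,"ax":0,"ay":0,"az":0,"jaw":50},{"dx":0,"dy":0,"dz":0,"ax":0,"ay":0,"az":0,"jaw":50},{"dx":0,"dy":0,"dz":0,"ax":0,"ay":0,"az":0,"jaw":50},{"dx":0,"dy":0,"dz":0,"ax":0,"ay":0,"az":0,"jaw":50}]' 30
python3 - <<'E'
from h import *
s,f,C=shot("wrist","w12");print(s["eef_pos"])
print(dishtop(C,f,(.4847,.2924,.02),.019,190))
E
```

```text
time_s: 16.53
eef_pos: [0.4864, 0.2922, 0.036]
tcp_rot: [-0.001, 1.0, -0.001, 0.001]
contact_force: [-0.0, -0.2, 0.5]
grip_width: 0.0494
grip_force: 0.0
[0.48637594 0.29221201 0.03600723]
(array([0.48654992, 0.29238934]), array([0.48670129, 0.29243129, 0.02067061]), np.float64(0.0016991623931956754))
```

```bash
python3 -m inch '[{"dx":-0.002,"dy":0,"dz":-0.014,"ax":0,"ay":0,"az":0,"jaw":50},{"dx":0,"dy":0,"dz":-0.0085,"ax":0,"ay":0,"az":0,"jaw":50},{"dx":0,"dy":0,"dz":0,"ax":0,"ay":0,"az":0,"jaw":50},{"dx":0,"dy":0,"dz":0,"ax":0,"ay":0,"az":0,"jaw":32},{"dx":0,"dy":0,"dz":0,"ax":0,"ay":0,"az":0,"jaw":32},{"dx":0,"dy":0,"dz":0,"ax":0,"ay":0,"az":0,"jaw":32},{"dx":0,"dy":0,"dz":0,"ax":0,"ay":0,"az":0,"jaw":32},{"dx":0,"dy":0,"dz":0,"ax":0,"ay":0,"az":0,"jaw":32}]' 30
```

```text
time_s: 17.25
eef_pos: [0.4845, 0.2917, 0.0247]
tcp_rot: [0.0, 1.0, -0.001, 0.0]
contact_force: [0.1, 0.1, 0.3]
grip_width: 0.0367
grip_force: 30.0
```

```bash
python3 -m inch '[{"dx":0,"dy":0,"dz":0.03,"ax":0,"ay":0,"az":0,"jaw":32},{"dx":0,"dy":0,"dz":0.06,"ax":0,"ay":0,"az":0,"jaw":32},{"dx":0,"dy":0,"dz":0.06,"ax":0,"ay":0,"az":0,"jaw":32},{"dx":0,"dy":0,"dz":0.06,"ax":0,"ay":0,"az":0,"jaw":32},{"dx":0,"dy":0,"dz":0.05,"ax":0,"ay":0,"az":0,"jaw":32},{"dx":-0.0065,"dy":-0.05,"dz":0,"ax":0,"ay":0,"az":0,"jaw":32},{"dx":-0.0065,"dy":-0.08,"dz":0,"ax":0,"ay":0,"az":0,"jaw":32},{"dx":-0.0065,"dy":-0.08,"dz":0,"ax":0,"ay":0,"az":0,"jaw":32},{"dx":-0.0065,"dy":-0.08,"dz":0,"ax":0,"ay":0,"az":0,"jaw":32},{"dx":-0.0065,"dy":-0.08,"dz":0,"ax":0,"ay":0,"az":0,"jaw":32},{"dx":-0.0065,"dy":-0.08,"dz":0,"ax":0,"ay":0,"az":0,"jaw":32},{"dx":-0.0065,"dy":-0.08,"dz":0,"ax":0,"ay":0,"az":0,"jaw":32},{"dx":-0.0065,"dy":-0.08,"dz":0,"ax":0,"ay":0,"az":0,"jaw":32},{"dx":-0.0065,"dy":-0.08,"dz":0,"ax":0,"ay":0,"az":0,"jaw":32},{"dx":0,"dy":-0.03,"dz":0,"ax":0,"ay":0,"az":0,"jaw":32},{"dx":0,"dy":0,"dz":0,"ax":0,"ay":0,"az":0,"jaw":32},{"dx":0,"dy":0,"dz":0,"ax":0,"ay":0,"az":0,"jaw":32},{"dx":0,"dy":0,"dz":0,"ax":0,"ay":0,"az":0,"jaw":32}]' 30
python3 - <<'E'
from h import *
s,f,C=shot("wrist","w13");p=s["eef_pos"];print(p)
P=p-[0,0,.0045];h=hsv(f);m=(h[...,1]<70)&(h[...,2]>190);b=blob(m,proj(C,P),60)[:,0];print(proj(C,P),b.min(0),b.max(0),rimfit(C,b,P[2],.019))
print("stand",rimfit(C,standarc(C,f,(.461,.004,.012)),.012,.07))
E
```

```text
time_s: 18.75
eef_pos: [0.4612, 0.0041, 0.1292]
tcp_rot: [-0.0, 1.0, -0.001, 0.0]
contact_force: [0.5, 0.6, -0.2]
grip_width: 0.0372
grip_force: 30.2
[0.46123081 0.00411946 0.12917534]
[254.6278336  274.47186211] [209 228] [301 314] (array([0.46178498, 0.00397577]), array([0.46183368, 0.00395083, 0.01937873]), np.float64(0.0004936976916676137))
stand (array([0.4611328 , 0.00380516]), array([0.46135833, 0.00380542, 0.06980951]), np.float64(0.00014389083291938673))
```

View pics/w13.png

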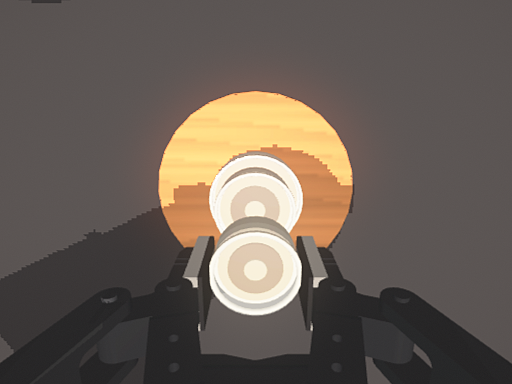

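The small dish (column 255) lines up with the medium dish (255) and the stand, so I'll lower it.

```bash
python3 -m inch '[{"dx":0,"dy":0,"dz":-0.03,"ax":0,"ay":0,"az":0,"jaw":32},{"dx":0,"dy":0,"dz":-0.04,"ax":0,"ay":0,"az":0,"jaw":32},{"dx":0,"dy":0,"dz":-0.03,"ax":0,"ay":0,"az":0,"jaw":32},{"dx":0,"dy":0,"dz":-0.015,"ax":0,"ay":0,"az":0,"jaw":32},{"dx":0,"dy":0,"dz":-0.0085,"ax":0,"ay":0,"az":0,"jaw":32},{"dx":0,"dy":0,"dz":0,"ax":0,"ay":0,"az":0,"jaw":32},{"dx":0,"dy":0,"dz":0,"ax":0,"ay":0,"az":0,"jaw":32},{"dx":0,"dy":0,"dz":0,"ax":0,"ay":0,"az":0,"jaw":32}]' 30
for i in 1 2 3; do python3 -m inch '[{"dx":0,"dy":0,"dz":-0.002,"ax":0,"ay":0,"az":0,"jaw":32},{"dx":0,"dy":0,"dz":0,"ax":0,"ay":0,"az":0,"jaw":32},{"dx":0,"dy":0,"dz":0,"ax":0,"ay":0,"az":0,"jaw":32}]' 30 | grep -E 'eef|contact'; done
```

```text
time_s: 19.47
eef_pos: [0.4615, 0.0038, 0.08]
tcp_rot: [-0.0, 1.0, -0.001, 0.001]
contact_force: [-0.2, 0.1, 0.4]
grip_width: 0.0365
grip_force: 30.2
eef_pos: [0.4612, 0.0037, 0.0787]
contact_force: [-0.0, 0.1, -0.4]
eef_pos: [0.4611, 0.0037, 0.0776]
contact_force: [-0.1, 0.4, -0.6]
eef_pos: [0.461, 0.0037, 0.0767]
contact_force: [-0.2, -0.5, 0.1]
```

```bash
for i in 1 2; do python3 -m inch '[{"dx":0,"dy":0,"dz":-0.0015,"ax":0,"ay":0,"az":0,"jaw":32},{"dx":0,"dy":0,"dz":0,"ax":0,"ay":0,"az":0,"jaw":32},{"dx":0,"dy":0,"dz":0,"ax":0,"ay":0,"az":0,"jaw":32}]' 30 | grep -E 'eef|contact'; done
```

```text
eef_pos: [0.4612, 0.0037, 0.0766]
contact_force: [-1.6, 0.6, 3.7]
eef_pos: [0.4613, 0.0037, 0.0766]
contact_force: [-4.4, 0.8, 7.4]
```

```bash
python3 -m inch '[{"dx":0,"dy":0,"dz":0.0015,"ax":0,"ay":0,"az":0,"jaw":38},{"dx":0,"dy":0,"dz":0,"ax":0,"ay":0,"az":0,"jaw":42},{"dx":0,"dy":0,"dz":0,"ax":0,"ay":0,"az":0,"jaw":52},{"dx":0,"dy":0,"dz":0,"ax":0,"ay":0,"az":0,"jaw":52},{"dx":0,"dy":0,"dz":0,"ax":0,"ay":0,"az":0,"jaw":52},{"dx":0,"dy":0,"dz":0.05,"ax":0,"ay":0,"az":0,"jaw":52},{"dx":0,"dy":0,"dz":0.08,"ax":0,"ay":0,"az":0,"jaw":52},{"dx":0,"dy":0,"dz":0.08,"ax":0,"ay":0,"az":0,"jaw":52},{"dx":0,"dy":0,"dz":0.08,"ax":0,"ay":0,"az":0,"jaw":52},{"dx":0,"dy":0,"dz":0.08,"ax":0,"ay":0,"az":0,"jaw":52},{"dx":0,"dy":0,"dz":0.06,"ax":0,"ay":0,"az":0,"jaw":52},{"dx":0,"dy":0,"dz":0,"ax":0,"ay":0,"az":0,"jaw":52},{"dx":0,"dy":0,"dz":0,"ax":0,"ay":0,"az":0,"jaw":52}]' 30
python3 - <<'E'
from h import *
s,f,C=shot("wrist","w14");print(s["eef_pos"],proj(C,(.461,.004,.072)),proj(C,(.461,.004,.012)))
print("stand",rimfit(C,standarc(C,f,(.461,.004,.012),maxrow=300),.012,.07))
h=hsv(f);m=(h[...,1]<70)&(h[...,2]>190);b=blob(m,proj(C,(.461,.004,.06)),40)[:,0];print(b.min(0),b.max(0))
a=f[60:260,150:360,::-1]
t=grab_frame("top");a2=t[180:310,190:330,::-1]
cv2.imwrite("pics/w14c.png",np.hstack([cv2.resize(a,(420,400)),cv2.resize(a2,(380,400),interpolation=cv2.INTER_CUBIC)]))
E
```

```text
time_s: 21.8
eef_pos: [0.4616, 0.0039, 0.2495]
tcp_rot: [-0.001, 1.0, -0.001, 0.001]
contact_force: [0.1, -0.2, -0.0]
grip_width: 0.0519
grip_force: 0.0
[0.46159838 0.00393986 0.24954128] [254.75504393 172.22508442] [254.79001072 158.44085165]
stand (array([0.46143198, 0.00364368]), array([0.46143266, 0.00364316, 0.0700091 ]), np.float64(0.00013166165838749268))
[224 131] [286 193]
```

View pics/w14c.png

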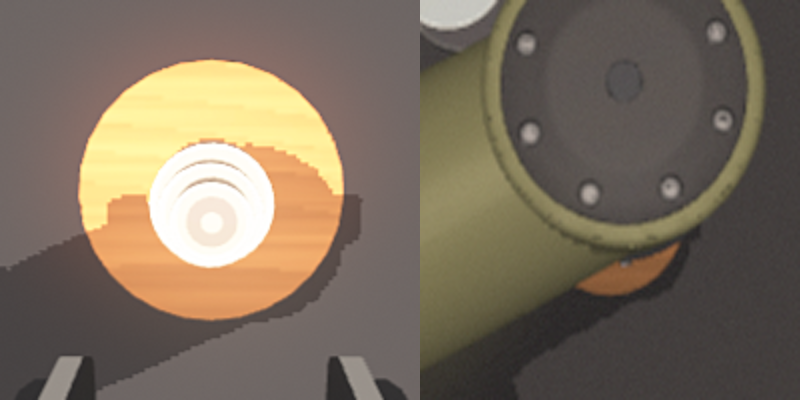

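The stack of three is centred: the small dish's patch is at crop (211,222), which is pixel (255.5,171). The expected pixel was (254.8,172.2). Next is the cover. My picture views are used up, so I'll work numerically from here.

```bash
python3 -m inch '[{"dx":0.064,"dy":0.05,"dz":0,"ax":0,"ay":0,"az":0,"jaw":60},{"dx":0.064,"dy":0.05,"dz":0,"ax":0,"ay":0,"az":0,"jaw":60},{"dx":0.064,"dy":0.05,"dz":0,"ax":0,"ay":0,"az":0,"jaw":60},{"dx":0.064,"dy":0.05,"dz":0,"ax":0,"ay":0,"az":0,"jaw":60},{"dx":0.064,"dy":0.05,"dz":0,"ax":0,"ay":0,"az":0,"jaw":60},{"dx":0.064,"dy":0.05,"dz":0,"ax":0,"ay":0,"az":0,"jaw":60},{"dx":0.064,"dy":0.05,"dz":0,"ax":0,"ay":0,"az":0,"jaw":60},{"dx":0,"dy":0,"dz":0,"ax":0,"ay":0,"az":0,"jaw":60},{"dx":0,"dy":0,"dz":0,"ax":0,"ay":0,"az":0,"jaw":60}]' 30
python3 - <<'E'
from h import *
s,f,C=shot("wrist","w15");print(s["eef_pos"]);g=cv2.cvtColor(f,cv2.COLOR_RGB2GRAY)
P=(.641,.143,.12);c=proj(C,P);print("exp top",c,"r px",proj(C,(.641,.156,.12))-c,"rim",proj(C,(.641,.143,0)))
x,y=c.astype(int);print(g[y,x-70:x+71:5]);print(g[y-70:y+71:5,x])
for n in(30,45,60):
  cs,_=cv2.findContours((g<n).astype(np.uint8),cv2.RETR_EXTERNAL,cv2.CHAIN_APPROX_NONE)
  for k in cs:
    (u,v),r=cv2.minEnclosingCircle(k)
    if cv2.contourArea(k)>200 and np.hypot(u-x,v-y)<80: print(n,u,v,r,cv2.contourArea(k),cv2.boundingRect(k))
E
```

```text
time_s: 22.65
eef_pos: [0.6404, 0.1445, 0.2436]
tcp_rot: [0.002, 1.0, -0.0, -0.003]
contact_force: [-0.6, -0.9, -0.0]
grip_width: 0.0599
grip_force: 0.0
[0.64037512 0.14449316 0.24363714]
exp top [256.11580145 186.92071796] r px [-17.66953065   0.04605009] rim [255.29216119 154.15760009]
[ 75  77 255 227 231 231 231 239 247 253 253  83  88  88  89  91  89  83
 253 253 235 234 234 233 233 249 239 107 104]
[253 253 253 253 253 254 253 253 253 254  86  98  95  92  89  86  83  60
 235 234 234 233 231 255 103 101 101  99  98]
```

```bash
cat >> h.py <<'E'
def knob(C,f,P):
    g=cv2.cvtColor(f,cv2.COLOR_RGB2GRAY);c=proj(C,P)
    m=(g<125).astype(np.uint8);w=np.zeros_like(m);cv2.circle(w,tuple(int(v) for v in c),40,1,-1)
    n,l=cv2.connectedComponents(m&w);lab=l[int(c[1]),int(c[0])]
    k=max(cv2.findContours((l==lab).astype(np.uint8),cv2.RETR_EXTERNAL,cv2.CHAIN_APPROX_NONE)[0],key=cv2.contourArea)[:,0]
    cy=k[:,1].max()-(np.ptp(k[:,0])/2); low=k[k[:,1]>cy-3]
    return k.min(0),k.max(0),rimfit(C,low,P[2],.013)
E
python3 - <<'E'
from h import *
s=sense();f=cv2.imread("pics/w15.png")[:,:,::-1].copy();C=cam("wrist",s)
a,b,r=knob(C,f,(.641,.143,.12));print(a,b,r)
c=proj(C,[*r[0],.12]);T=cam("top")
t=cv2.imread("pics/top0.png");g=cv2.cvtColor(t,cv2.COLOR_BGR2GRAY)
w=g[150:185,180:218];k=max(cv2.findContours((w[3:28,8:30]<90).astype(np.uint8),cv2.RETR_EXTERNAL,cv2.CHAIN_APPROX_NONE)[0],key=cv2.contourArea)
(u,v),rr=cv2.minEnclosingCircle(k);u+=188;v+=153;print("top knob",u,v,rr,onz(T,(u,v),.115),tri(C,c,T,(u,v)))
# outer top edge of cover (z=.09, r=.051): bright region
h=cv2.cvtColor(f,cv2.COLOR_RGB2GRAY);m=(h>200);bb=blob(m,proj(C,(.641,.143,.06)),80)[:,0];print(bb.min(0),bb.max(0),proj(C,(.641,.143+.051,.09)),proj(C,(.641,.143-.051,.09)),proj(C,(.641-.051,.143,.09)))
E
```

```text
[239 164] [272 201] (array([0.6423622, 0.1425677]), array([0.64117378, 0.14255681, 0.01204398]), np.float64(0.0004526497971077652))
top knob 198.5 165.31818199157715 5.876583576202393 [0.63991043 0.14263089 0.115     ] (array([0.64038042, 0.14270148, 0.11344634]), np.float64(0.00035018094193891094))
[193 105] [317 232] [193.22072111 175.85858144] [316.88499832 175.51930206] [255.19088934 232.45131897]
```

The cover's outline matches centre (0.641,0.143) with its top at 0.09 m, and the knob triangulates to the same axis. I'll descend.

```bash
python3 -m inch '[{"dx":0.0015,"dy":-0.004,"dz":-0.06,"ax":0,"ay":0,"az":0,"jaw":48},{"dx":0,"dy":0,"dz":-0.08,"ax":0,"ay":0,"az":0,"jaw":48},{"dx":0,"dy":0,"dz":-0.07,"ax":0,"ay":0,"az":0,"jaw":46},{"dx":0,"dy":0,"dz":-0.04,"ax":0,"ay":0,"az":0,"jaw":46},{"dx":0,"dy":0,"dz":-0.02,"ax":0,"ay":0,"az":0,"jaw":46},{"dx":0,"dy":0,"dz":0,"ax":0,"ay":0,"az":0,"jaw":46},{"dx":0,"dy":0,"dz":0,"ax":0,"ay":0,"az":0,"jaw":46},{"dx":0,"dy":0,"dz":0,"ax":0,"ay":0,"az":0,"jaw":46}]' 60
python3 - <<'E'
from h import *
s,f,C=shot("wrist","w16");print(s["eef_pos"],proj(C,(.641,.143,.12)));print(knob(C,f,(.641,.143,.12)))
E
```

```text
time_s: 23.37
eef_pos: [0.6416, 0.1421, 0.1428]
tcp_rot: [-0.0, 1.0, -0.001, 0.002]
contact_force: [0.1, -0.3, 0.1]
grip_width: 0.0462
grip_force: 0.0
[0.64155787 0.14206255 0.14279903] [252.61070923 254.44124165]
(array([225, 214], dtype=int32), array([279, 277], dtype=int32), (array([0.64263616, 0.14334783]), array([0.64176282, 0.14334686, 0.01229645]), np.float64(0.00035374127835139816)))
```

```bash
python3 -m inch '[{"dx":0,"dy":0.0025,"dz":-0.03,"ax":0,"ay":0,"az":0,"jaw":46},{"dx":0,"dy":0,"dz":-0.02,"ax":0,"ay":0,"az":0,"jaw":46},{"dx":0,"dy":0,"dz":0,"ax":0,"ay":0,"az":0,"jaw":46},{"dx":0,"dy":0,"dz":0,"ax":0,"ay":0,"az":0,"jaw":46},{"dx":0,"dy":0,"dz":0,"ax":0,"ay":0,"az":0,"jaw":46}]' 60
```

```text
time_s: 23.83
eef_pos: [0.6409, 0.143, 0.1201]
tcp_rot: [0.0, 1.0, -0.001, -0.0]
contact_force: [0.6, -0.4, 1.3]
grip_width: 0.046
grip_force: 0.0
```

```bash
python3 -m inch '[{"dx":0,"dy":0,"dz":0,"ax":0,"ay":0,"az":0,"jaw":34},{"dx":0,"dy":0,"dz":0,"ax":0,"ay":0,"az":0,"jaw":22},{"dx":0,"dy":0,"dz":0,"ax":0,"ay":0,"az":0,"jaw":20},{"dx":0,"dy":0,"dz":0,"ax":0,"ay":0,"az":0,"jaw":20},{"dx":0,"dy":0,"dz":0,"ax":0,"ay":0,"az":0,"jaw":20},{"dx":0,"dy":0,"dz":0,"ax":0,"ay":0,"az":0,"jaw":20}]' 60
python3 -m inch '[{"dx":0,"dy":0,"dz":0.01,"ax":0,"ay":0,"az":0,"jaw":20},{"dx":0,"dy":0,"dz":0.03,"ax":0,"ay":0,"az":0,"jaw":20},{"dx":0,"dy":0,"dz":0,"ax":0,"ay":0,"az":0,"jaw":20},{"dx":0,"dy":0,"dz":0,"ax":0,"ay":0,"az":0,"jaw":20}]' 60
```

```text
time_s: 24.33
eef_pos: [0.6412, 0.1433, 0.1209]
tcp_rot: [-0.0, 1.0, -0.001, 0.001]
contact_force: [-0.0, 1.7, 2.6]
grip_width: 0.0243
grip_force: 58.8
time_s: 24.67
eef_pos: [0.6412, 0.1431, 0.1372]
tcp_rot: [-0.0, 1.0, -0.001, 0.001]
contact_force: [-1.1, 0.5, -2.4]
grip_width: 0.0245
grip_force: 59.0
```

```bash
python3 -m inch '[{"dx":0,"dy":0,"dz":0.04,"ax":0,"ay":0,"az":0,"jaw":20},{"dx":0,"dy":0,"dz":0.06,"ax":0,"ay":0,"az":0,"jaw":20},{"dx":0,"dy":0,"dz":0.06,"ax":0,"ay":0,"az":0,"jaw":20},{"dx":0,"dy":0,"dz":0.06,"ax":0,"ay":0,"az":0,"jaw":20},{"dx":0,"dy":0,"dz":0.02,"ax":0,"ay":0,"az":0,"jaw":20},{"dx":-0.03,"dy":-0.023,"dz":0,"ax":0,"ay":0,"az":0,"jaw":20},{"dx":-0.05,"dy":-0.039,"dz":0,"ax":0,"ay":0,"az":0,"jaw":20},{"dx":-0.05,"dy":-0.039,"dz":0,"ax":0,"ay":0,"az":0,"jaw":20},{"dx":-0.05,"dy":-0.039,"dz":0,"ax":0,"ay":0,"az":0,"jaw":20},{"dx":-0.05,"dy":-0.039,"dz":0,"ax":0,"ay":0,"az":0,"jaw":20},{"dx":-0.05,"dy":-0.039,"dz":0,"ax":0,"ay":0,"az":0,"jaw":20},{"dx":-0.05,"dy":-0.039,"dz":0,"ax":0,"ay":0,"az":0,"jaw":20},{"dx":-0.05,"dy":-0.039,"dz":0,"ax":0,"ay":0,"az":0,"jaw":20},{"dx":-0.05,"dy":-0.039,"dz":0,"ax":0,"ay":0,"az":0,"jaw":20},{"dx":-0.02,"dy":-0.014,"dz":0,"ax":0,"ay":0,"az":0,"jaw":20},{"dx":0,"dy":0,"dz":0,"ax":0,"ay":0,"az":0,"jaw":20},{"dx":0,"dy":0,"dz":0,"ax":0,"ay":0,"az":0,"jaw":20},{"dx":0,"dy":0,"dz":0,"ax":0,"ay":0,"az":0,"jaw":20}]' 60
python3 - <<'E'
from h import *
s,f,C=shot("wrist","w17");p=s["eef_pos"];print(p)
print(knob(C,f,p-[0,0,.0005]))
g=cv2.cvtColor(f,cv2.COLOR_RGB2GRAY);zt=p[2]-.0305
bb=blob(g>200,proj(C,(p[0],p[1],zt-.03)),100)[:,0];print(bb.min(0),bb.max(0),[proj(C,(p[0]+a,p[1]+b,zt)).round(1) for a,b in((0,.051),(0,-.051),(-.051,0),(.051,0))])
a=standarc(C,f,(.461,.004,.012),maxrow=384);print(a.min(0),a.max(0))
E
```

```text
time_s: 26.17
eef_pos: [0.4612, 0.0039, 0.2317]
tcp_rot: [-0.0, 1.0, -0.001, -0.0]
contact_force: [-0.5, 0.3, -2.7]
grip_width: 0.0241
grip_force: 59.2
[0.46121615 0.00392181 0.23165536]
(array([215, 239], dtype=int32), array([294, 305], dtype=int32), (array([0.46206213, 0.00382632]), array([0.46464744, 0.00396644, 0.01549018]), np.float64(0.0019465524452560417)))
[148 139] [361 291] [array([147.7, 245.8]), array([361.5, 245.3]), array([254.9, 334.5]), array([254.3, 138.8])]
[186  89] [324 157]
```

The cover's outline (columns 148 to 361, top row 139) is exactly what a cover centred on the TCP would give, and the TCP is within 0.5 mm of the stand centre. I'll lower it.

```bash
python3 -m inch '[{"dx":0,"dy":0,"dz":-0.03,"ax":0,"ay":0,"az":0,"jaw":20},{"dx":0,"dy":0,"dz":-0.05,"ax":0,"ay":0,"az":0,"jaw":20},{"dx":0,"dy":0,"dz":-0.05,"ax":0,"ay":0,"az":0,"jaw":20},{"dx":0,"dy":0,"dz":-0.05,"ax":0,"ay":0,"az":0,"jaw":20},{"dx":0,"dy":0,"dz":-0.03,"ax":0,"ay":0,"az":0,"jaw":20},{"dx":0,"dy":0,"dz":-0.015,"ax":0,"ay":0,"az":0,"jaw":20},{"dx":0,"dy":0,"dz":-0.0075,"ax":0,"ay":0,"az":0,"jaw":20},{"dx":0,"dy":0,"dz":0,"ax":0,"ay":0,"az":0,"jaw":20},{"dx":0,"dy":0,"dz":0,"ax":0,"ay":0,"az":0,"jaw":20},{"dx":0,"dy":0,"dz":0,"ax":0,"ay":0,"az":0,"jaw":20}]' 60
for i in 1 2 3; do python3 -m inch '[{"dx":0,"dy":0,"dz":-0.002,"ax":0,"ay":0,"az":0,"jaw":20},{"dx":0,"dy":0,"dz":0,"ax":0,"ay":0,"az":0,"jaw":20},{"dx":0,"dy":0,"dz":0,"ax":0,"ay":0,"az":0,"jaw":20}]' 60 | grep -E 'eef|contact'; done
```

```text
time_s: 27.05
eef_pos: [0.4615, 0.0036, 0.1404]
tcp_rot: [-0.0, 1.0, -0.001, 0.001]
contact_force: [-0.6, -0.8, -1.7]
grip_width: 0.0242
grip_force: 59.2
eef_pos: [0.461, 0.0035, 0.1388]
contact_force: [-0.4, -0.1, -1.8]
eef_pos: [0.4608, 0.0035, 0.1376]
contact_force: [0.8, 0.4, -1.6]
eef_pos: [0.4608, 0.0035, 0.1367]
contact_force: [0.4, 0.8, -2.5]
```

```bash
for i in 1 2 3 4 5; do python3 -m inch '[{"dx":0,"dy":0,"dz":-0.002,"ax":0,"ay":0,"az":0,"jaw":20},{"dx":0,"dy":0,"dz":0,"ax":0,"ay":0,"az":0,"jaw":20},{"dx":0,"dy":0,"dz":0,"ax":0,"ay":0,"az":0,"jaw":20}]' 60 | grep -E 'eef|contact'; done
```

```text
eef_pos: [0.4608, 0.0035, 0.136]
contact_force: [0.2, 0.2, -2.0]
eef_pos: [0.4609, 0.0035, 0.1352]
contact_force: [0.5, -0.7, -2.0]
eef_pos: [0.4608, 0.0035, 0.1344]
contact_force: [-0.2, -0.5, -2.8]
eef_pos: [0.4609, 0.0035, 0.1335]
contact_force: [-0.2, 0.2, -2.2]
eef_pos: [0.4609, 0.0035, 0.1329]
contact_force: [0.1, 0.1, -1.6]
```

```bash
for i in 1 2; do python3 -m inch '[{"dx":0,"dy":0,"dz":-0.0015,"ax":0,"ay":0,"az":0,"jaw":20},{"dx":0,"dy":0,"dz":0,"ax":0,"ay":0,"az":0,"jaw":20},{"dx":0,"dy":0,"dz":0,"ax":0,"ay":0,"az":0,"jaw":20}]' 60 | grep -E 'eef|contact'; done
```

```text
eef_pos: [0.4611, 0.0035, 0.1329]
contact_force: [-2.0, 1.4, 3.3]
eef_pos: [0.4612, 0.0035, 0.1329]
contact_force: [-3.0, 1.2, 5.7]
```

Seated at 0.1329, against the expected 0.1325. I'll release, back off and check.

```bash
python3 -m inch '[{"dx":0,"dy":0,"dz":0.0015,"ax":0,"ay":0,"az":0,"jaw":25},{"dx":0,"dy":0,"dz":0,"ax":0,"ay":0,"az":0,"jaw":29},{"dx":0,"dy":0,"dz":0,"ax":0,"ay":0,"az":0,"jaw":45},{"dx":0,"dy":0,"dz":0,"ax":0,"ay":0,"az":0,"jaw":45},{"dx":0,"dy":0,"dz":0,"ax":0,"ay":0,"az":0,"jaw":45},{"dx":0,"dy":0,"dz":0.04,"ax":0,"ay":0,"az":0,"jaw":45},{"dx":0,"dy":0,"dz":0.08,"ax":0,"ay":0,"az":0,"jaw":45},{"dx":0,"dy":0,"dz":0.08,"ax":0,"ay":0,"az":0,"jaw":45},{"dx":0,"dy":0,"dz":0.08,"ax":0,"ay":0,"az":0,"jaw":45},{"dx":0,"dy":0,"dz":0.03,"ax":0,"ay":0,"az":0,"jaw":45},{"dx":0,"dy":0,"dz":0,"ax":0,"ay":0,"az":0,"jaw":45},{"dx":0,"dy":0,"dz":0,"ax":0,"ay":0,"az":0,"jaw":45},{"dx":0,"dy":0,"dz":0,"ax":0,"ay":0,"az":0,"jaw":45}]' 60
python3 - <<'E'
from h import *
s,f,C=shot("wrist","w18");p=s["eef_pos"];print(p)
print("stand",rimfit(C,standarc(C,f,(.4612,.0037,.012),maxrow=175),.012,.07))
g=cv2.cvtColor(f,cv2.COLOR_RGB2GRAY);bb=blob(g>200,proj(C,(.461,.004,.09)),100)[:,0]
print(bb.min(0),bb.max(0),[proj(C,(.4612+a,.0037+b,.102)).round(1) for a,b in((0,.051),(0,-.051),(-.051,0),(.051,0))])
print("knob",knob(C,f,(.4612,.0037,.132)))
E
```

```text
time_s: 30.63
eef_pos: [0.4605, 0.0036, 0.2547]
tcp_rot: [0.0, 1.0, -0.001, -0.001]
contact_force: [-0.2, -0.0, -1.3]
grip_width: 0.045
grip_force: 0.0
[0.46052233 0.003584   0.25472684]
stand (array([0.46128896, 0.00357334]), array([0.46151311, 0.00357709, 0.06981966]), np.float64(0.00018356424585453548))
[190  88] [319 234] [array([192. , 177.4]), array([316.8, 177.1]), array([254.6, 234.4]), array([254.2, 113.6])]
knob (array([238, 166], dtype=int32), array([271, 203], dtype=int32), (array([0.46301117, 0.00365162]), array([0.46170988, 0.00366639, 0.01196832]), np.float64(0.0004864019355461253)))
```

The cover is centred on the stand within about 1 mm, released and at the right height. I'm handing in the job.

```bash
python3 -c "from rig import *;print(close_job())"
```

```text
the job is handed in; nothing more can be done
None
```

I handed the job in with all three dishes stacked on the stand and the cover over them. By my measurements everything is centred within about 2 mm and released; the hand-in call returned no verdict.

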